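Find the keycap that rocks and press it home

TASK

The desk keypad has just been cleaned, and one of its six identical large keycaps was not pressed back home on its stem. Press the keys near an edge until you find the one that rocks (lightly, since a cap that is forced while tipped breaks), then press that cap firmly on its middle until it is fully home, and let it spring back up. Use the fingertips only: nothing is picked up, and the other things on the desk stay where they are.

Things in the scene. Friction and masses are not known exactly. Their poses are not given: they have to be found in the camera images.
- pad: dark grey wireless desk keypad, 122 (its x) x 176 (its y) x 22 mm, fast on the desk. Six identical ivory keys in two rows of three, centres 50 mm apart: rows at pad x -25 (nearer the robot) and +25 mm, columns at pad y -50, 0, +50 mm. Origin: centre of its underside, z up. Deck between the keys 18 mm above the desk, rim round it 22 mm. Gaps between keys 4 mm.
- deck (a point): centre of the keypad's deck, 18 mm above the desk. The key tops stand 33 to 36 mm above the desk: the keys are softly mounted and differ in height by up to 2.4 mm, and the loose one stands no higher than the rest, so neither height nor looks tell it, only a press. At the start all keys are up and level.
- cap_a: square ivory keycap, 46 mm at the skirt, 42 mm over its flat top, 9 mm thick. Origin at the centre of its underside, z up through its top, so the top face is 9 mm above the origin. All six caps look alike; any of them may stand on any of the six key places and any may be the loose one.
- cap_b: keycap, shape and origin as cap_a. How sound keys behave (five of the six): pressed anywhere on its top, a sound key stays put up to about 5 N (near an edge it gives under 1 mm and tilts less than 0.08 rad), then goes straight down on its spring, 4 mm in all, with the bottom at 8 to 9 N; let go, it springs back up. Light tests: 2 to 4 N.
- cap_c: keycap, shape and origin as cap_a, as all six. How the loose one (one of the six) behaves: under about 1 N near any edge it tips about its middle by up to 0.2 rad, so a spot 13 mm from the middle sinks 2.5 mm before it feels firm; let go, it levels itself. A flat level fingertip must bear only on the outer part of the top, overhanging the edge, to tip it.
- cap_d: keycap, shape and origin as cap_a, as all six. How the loose one (one of the six) is seated: pressed on its middle with a level fingertip it goes down 4 mm with its key to the bottom (8 to 9 N), then at 12 to 14 N slides 2.2 mm home on its stem and stops hard; 18 to 22 N does it surely. Pressed near an edge it only tips and jams.
- cap_e: keycap, shape and origin as cap_a, as all six. After seating, the loose cap rises the 4 mm with its key when let go, but stays 2.2 mm lower than it stood before, level, and no longer rocks.
- cap_f: keycap, shape and origin as cap_a, as all six. Nothing stands above the keys; the outer sides of both rows are free.
- eraser: bystander, loose: pink eraser in a green card sleeve, 22x46x13 mm. Origin at the centre of its underside. To be left where it is.
- rubber_stamp_a: bystander, loose: rubber stamp with a pale turned handle, 28x60x63 mm. Origin at the centre of its underside. To be left where it is.
- card_case: bystander, loose: brown leather card case, 55x95x14 mm. Origin at the centre of its underside. To be left where it is.
- loupe: bystander, loose: black loupe standing on its skirt, 36 mm across, 38 mm tall. Origin at the centre of its underside. To be left where it is.
- ball_pen: bystander, loose: steel ball pen, 11x135x14 mm. Origin at the centre of its underside. To be left where it is.
- clip_dish: bystander, loose: small brass dish of paper clips, 64 mm across, 14 mm tall. Origin at the centre of its underside. To be left where it is.

How it is judged:
By the outcome, as a careful person would: the job done as asked, in the order asked, and still so for the second after the job is handed in, with the robot touching nothing.
It also fails if it takes over 58 s, if anything falls off the work surface, if the arm or the gripper's body presses on something with over 40 N, if the wrist force passes 120 N, or if a joint passes its speed limit or range.

ROBOT

A 6-joint arm with a two-finger parallel gripper is mounted at the origin on a cart in front of the work surface, level with it; the furniture and walls round the work are solid. World frame = base frame: x ahead of the robot, y to its left, z up, the work surface at z = 0. Lengths are in m, angles in rad, forces in N, time in s.
With the tool pointing down it reaches from about 0.35 to 0.975 m from the base axis. Payload 4.9 kg.
Tool frame: the origin (TCP) lies on the front face of the gripper's body, between the roots of the fingers; the fingertips stand ctrl.finger_overhang ahead of it and the grasp point (between the pads) lies 54 mm ahead of it (ctrl.finger_overhang is the distance from the TCP to the fingertips, in m); z points along the fingers, y is the line along which they close (so a half turn about z gives the same grasp; the last joint's range is limited). The gripper opens to 85 mm and grips with 20 to 120 N. Pads are 22 mm wide; open, the fingers measure 114 mm over their backs; the gripper's body (76 mm by 85 mm) begins 54 mm behind the grasp point. The pads swing forward as they close: fully open they stand 13 mm farther back than shut.
Start: joints at [-1.385, 0.053, 1.613, -0, 1.476, -0.119], TCP at [0.188, -0.596, 0.304] pointing down, gripper open.
Joint ranges: [-3.01, 3.01], [-1.01, 2.22], [0.06, 2.58], [-1.02, 4.17], [0.09, 2.62], [-3.14, 3.14]. Speed limits (rad/s): [2.57, 2.57, 3.14, 3.14, 3.14, 3.14].

INTERFACE

Orientations are given as a rotation vector (axis times angle).
In Python, from station import ctrl, vision gives the robot as it stands. The module is installed in compiled form; this text tells all that it offers.
- The arm moves only by the tool drive_tool, never from a script. Its argument "rows" is a list of rows, each a list of 2 entries, a list of its own where there are three numbers: the shift along the tool's x, y, z in m, then the turn about the tool's z in rad. A call has 1 to 10 rows; each row shifts and turns the commanded pose from where the row before left it, along the tool's axes as they then stand; what a row does not reach is not made up. A row lasts 1/10 s, in which the tool goes at most 50 mm and 8.59 degrees, less where a joint would pass 70% of its speed; a pose out of reach is approached as far as the arm can. A call with a gripper value outside its range is refused whole. "jaw" is the closure, from 0 (fully open) to 1 (shut), set as the call begins (left out, the last holds). The fingers move at their own pace and stop on an object; "grip_force" is the grip in N (left out, the last holds). Time passes only in rows, so rows that do not move let the fingers close. It gives the time, the measured TCP pose, the force, the opening and the grip force at its end, in the units of the state.
- ctrl.get_obs(): the state, without advancing time (a new reading comes with each control period).
- vision.get_image(name): name is "scene" or "top"; returns a dict with "image" (400x640x3 uint8, blue, green, red), "vertical_fov" (degrees; the focal length in pixels is half the picture's height over the tangent of half this angle, whatever the lens; pixels are square), "cx", "cy" (the principal point, pixels), "R" (3x3) and "t" (3): a world point X has camera coordinates R X + t. Camera axes: x right, y down, z forward; pixel columns grow to the right and rows downward; lengths in m; the calibration is good to about 2 mm. A picture is of the moment at which its call begins. There is no depth.
- ctrl.finish_job(): hands the job in; it is judged then, once.
The state is a dict: "t": time; "q": joint angles; "dq": joint speeds; "effort": joint torques, N m; "tool_pos": TCP position; "tool_rot": TCP orientation; "contact_force": force on the tool from outside, world axes, zero at the start; "wrist_torque": the same for the moment, N m; "opening": finger opening in m; "grip_force": force on a finger pad.
Only numpy, scipy, OpenCV 4.12 (cv2) and the standard library are available. Lean on these libraries where they do the work, as an engineer would, in place of code of your own. Each camera call takes 0.05 s, during which the arm holds its last target. There are 200 camera calls.

## Working session

There is one attempt and no reset: what is moved stays moved. The work goes in short steps, Python scripts to look and compute and a tool call to move; the robot and the scene stay as the last step left them, time stands still between calls to the robot, and variables do not carry over. Pictures are saved under pics/ and viewed, at most 10 in all, crops included, and the job is handed in when it is done.

Besides the shell and the picture viewer there is one more tool, called after "Emit:" by a JSON object that holds its "name" and its "arguments", one argument or row to a line. drive_tool: Moves the arm, as the interface text tells. Its arguments: {"type":"object","properties":{"rows":{"type":"array","items":{"type":"array"}},"jaw":{"type":"number"},"grip_force":{"type":"number"}},"required":["rows"]}

```bash
mkdir -p pics; python3 - <<'E'
from station import ctrl, vision
import cv2,pickle
d={}
for n in("scene","top"):
    r=vision.get_image(n); d[n]=r; cv2.imwrite(f"pics/{n}0.png",r["image"])
    print(n,r["vertical_fov"],r["cx"],r["cy"],r["R"],r["t"])
pickle.dump(d,open("cal.pkl","wb"))
print(ctrl.get_obs(),ctrl.finger_overhang)
E
```

```text
scene 53.367098518736114 321.5906194546352 195.2292709377353 [[-0.86133387 -0.50799823 -0.00646164]
 [-0.35766527  0.61537219 -0.70241912]
 [ 0.36080399 -0.60270628 -0.71173424]] [0.49414013 0.21216876 1.08091311]
top 55.56945452337615 314.72372022422405 193.52499578388804 [[ 2.41952243e-02 -9.99688023e-01  6.20056740e-03]
 [-9.69963611e-01 -2.49765957e-02 -2.41964384e-01]
 [ 2.42043766e-01 -1.59942212e-04 -9.70265319e-01]] [0.01427916 0.56363335 0.88440997]
{'t': 0.1, 'q': array([-1.38504030e+00,  5.32816929e-02,  1.61412576e+00, -1.83993536e-05,
        1.47599086e+00, -1.19001553e-01]), 'dq': array([ 7.19075514e-05, -1.96907137e-03, -3.14414022e-03,  1.25632769e-03,
       -1.04637945e-03,  4.83583678e-05]), 'effort': array([ 9.57712982e-04, -3.94904673e+01, -3.71361279e+01, -6.49579351e-05,
        3.91241920e-03, -1.02944307e-05]), 'tool_pos': array([ 0.18745683, -0.59578763,  0.30280998]), 'tool_rot': array([-3.10340683e+00, -4.76590563e-01,  1.23333643e-04]), 'contact_force': array([-0.37016544,  0.08864497,  0.07829504]), 'wrist_torque': array([-0.02541238, -0.01922669,  0.03910873]), 'grip_force': 0.0, 'opening': 0.08500508104140178} 0.0726
```

View pics/top0.png

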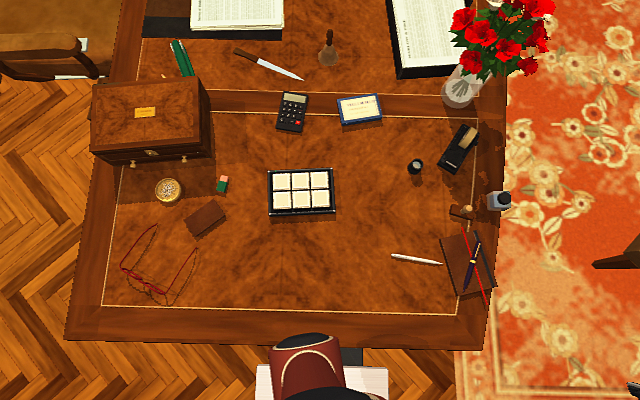

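View pics/scene0.png

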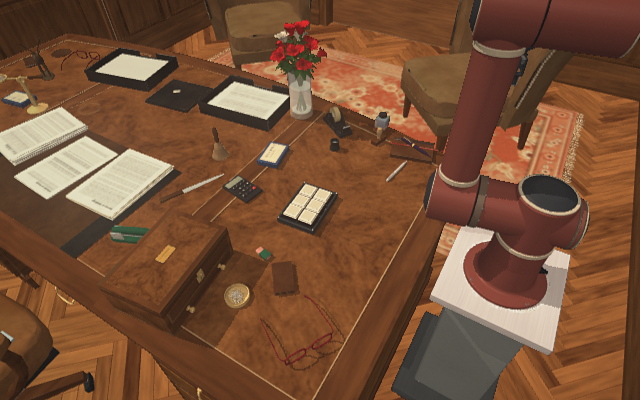

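```bash
cat >h.py <<'E'
import numpy as np,cv2,pickle
def cast(r,uv,z):
    f=200/np.tan(np.radians(r["vertical_fov"]/2))
    uv=np.atleast_2d(uv); d=np.c_[(uv[:,0]-r["cx"])/f,(uv[:,1]-r["cy"])/f,np.ones(len(uv))]@r["R"]
    c=-r["R"].T@r["t"]; return c+d*((z-c[2])/d[:,2])[:,None]
E
python3 - <<'E'
from h import *
d=pickle.load(open("cal.pkl","rb"))
for n,(x0,y0,x1,y1) in dict(top=(262,162,342,220),scene=(275,175,345,235)).items():
    r=d[n]; im=r["image"]; K=8
    c=cv2.resize(im[y0:y1,x0:x1],None,fx=K,fy=K,interpolation=cv2.INTER_CUBIC)
    cv2.imwrite(f"pics/{n}c.png",c)
    m=(c.min(2)>150).astype(np.uint8)
    cs=[q for q in cv2.findContours(m,0,2)[0] if cv2.contourArea(q)>1500]
    cen=[]
    for q in cs:
        M=cv2.moments(q); u=(np.array([M["m10"],M["m01"]])/M["m00"]+.5)/K-.5+[x0,y0]
        P=cast(r,u,.0345)[0]; cen.append(P); print(n,u.round(1),cv2.contourArea(q),P.round(4))
    a=np.vstack(cs)[:,0]; box=cv2.boxPoints(cv2.minAreaRect(a))
    print("blockmean",np.mean(cen,0).round(4),cast(r,(box+.5)/K-.5+[x0,y0],.0345).round(4).tolist())
E
```

```text
top [281.4 199.5] 16860.0 [0.5536 0.1143 0.0345]
top [300.8 198.6] 16875.0 [0.5571 0.0642 0.0345]
top [319.9 197.7] 16728.5 [0.5609 0.0146 0.0345]
top [281.1 181. ] 16245.0 [0.6032 0.1175 0.0345]
top [300.  180.2] 15874.0 [0.6067 0.0679 0.0345]
top [318.9 179.3] 15933.5 [0.6106 0.0184 0.0345]
blockmean [0.582  0.0662 0.0345] [[0.6243, 0.1426, 0.0345], [0.6334, -0.0046, 0.0345], [0.5383, -0.0092, 0.0345], [0.5297, 0.1347, 0.0345]]
scene [313.9 205.8] 28153.0 [0.5585 0.0715 0.0345]
scene [299.5 200.8] 27159.0 [0.608  0.076  0.0345]
blockmean [0.5832 0.0738 0.0345] [[0.6235, 0.1447, 0.0345], [0.645, -0.0296, 0.0345], [0.5406, -0.004, 0.0345], [0.5285, 0.1616, 0.0345]]
```

View pics/topc.png

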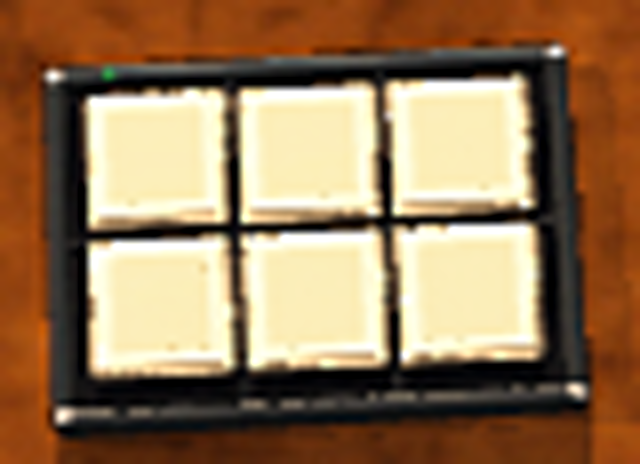

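```bash
cat >plan.py <<'E'
import sys,numpy as np
from scipy.spatial.transform import Rotation as Ro
from station import ctrl
# usage: plan.py padx pady z  (mm, tip height)
C=np.array([.583,.067]);yaw=.072
def show(px,py,z):
    o=ctrl.get_obs(); R=Ro.from_rotvec(o["tool_rot"]); M=R.as_matrix()
    cur=np.arctan2(M[1,0],M[0,0]); turn=cur-yaw
    w=C+np.array([[np.cos(yaw),-np.sin(yaw)],[np.sin(yaw),np.cos(yaw)]])@[px,py]
    tgt=np.r_[w,z+ctrl.finger_overhang]; d=tgt-o["tool_pos"]
    M2=M@Ro.from_rotvec([0,0,turn]).as_matrix()
    print("t",o["t"],"pos",o["tool_pos"].round(4),"turn",turn.round(4),"shift after turn mm",(M2.T@d*1e3).round(1),"tilt",(M[:2,2]).round(4),"F",o["contact_force"].round(2),"T",o["wrist_torque"].round(2),ctrl.finger_overhang)
if __name__=="__main__": show(*[float(a)/1e3 for a in sys.argv[1:4]])
E
python3 plan.py -45 -50 60
```

```text
t 0.1 pos [ 0.1875 -0.5958  0.3028] turn 0.2328 shift after turn mm [ 397.2 -582.3  171.2] tilt [-0.0004  0.0018] F [-0.37  0.09  0.08] T [-0.03 -0.02  0.04] 0.0726
```

Emit:
{"name": "drive_tool", "arguments": {
  "rows": [
    [[0,0,0],0.117],
    [[0,0,0],0.117],
    [[0,0,0],0],
    [[0,0,0],0]
  ],
  "jaw": 1
}}

```text
t: 0.5
tool_pos: [0.1875, -0.596, 0.3034]
tool_rot: [-3.139, -0.115, 0.0]
contact_force: [-0.2, -0.7, 0.3]
opening: 0.028
grip_force: 0.0
```

```bash
python3 plan.py -45 -50 60
```

```text
t 0.5 pos [ 0.1875 -0.596   0.3034] turn 0.0012 shift after turn mm [ 397.1 -582.7  171.2] tilt [-0.0001  0.0008] F [-0.24 -0.66  0.25] T [ 0.03 -0.    0.02] 0.0726
```

Emit:
{"name": "drive_tool", "arguments": {
  "rows": [
    [[0.02,-0.029,0],0],
    [[0.02,-0.029,0],0],
    [[0.02,-0.029,0],0],
    [[0.02,-0.029,0],0],
    [[0.02,-0.029,0],0],
    [[0.02,-0.029,0],0],
    [[0.02,-0.029,0],0],
    [[0.02,-0.029,0],0],
    [[0.02,-0.029,0],0],
    [[0.02,-0.029,0],0]
  ]
}}

```text
t: 1.5
tool_pos: [0.367, -0.2914, 0.3039]
tool_rot: [3.139, 0.114, 0.0]
contact_force: [1.0, -0.3, -1.0]
opening: -0.0001
grip_force: 0.0
```

Emit:
{"name": "drive_tool", "arguments": {
  "rows": [
    [[0.02,-0.029,0],0],
    [[0.02,-0.029,0],0],
    [[0.02,-0.029,0.01],0],
    [[0.02,-0.029,0.02],0],
    [[0.02,-0.029,0.02],0],
    [[0.02,-0.029,0.02],0],
    [[0.02,-0.029,0.02],0],
    [[0.02,-0.029,0.02],0],
    [[0.02,-0.029,0.02],0],
    [[0,0,0],0]
  ]
}}

```text
t: 2.5
tool_pos: [0.5269, -0.0165, 0.1704]
tool_rot: [-3.137, -0.121, 0.009]
contact_force: [-0.1, 0.0, 0.1]
opening: 0.0
grip_force: 0.0
```

```bash
python3 plan.py -45 -50 60
```

```text
t 2.5 pos [ 0.5269 -0.0165  0.1704] turn 0.0049 shift after turn mm [ 17.2 -29.2  37.8] tilt [-0.0057  0.002 ] F [-0.13  0.02  0.08] T [0.02 0.01 0.05] 0.0726
```

Emit:
{"name": "drive_tool", "arguments": {
  "rows": [
    [[0.0085,-0.0145,0.019],0.005],
    [[0.0085,-0.0145,0.018],0],
    [[0,0,0],0],
    [[0,0,0],0]
  ]
}}

```text
t: 2.9
tool_pos: [0.5424, 0.0099, 0.1372]
tool_rot: [3.139, 0.105, -0.001]
contact_force: [0.3, -0.4, 0.4]
opening: -0.0001
grip_force: 0.0
```

```bash
python3 plan.py -45 -50 45; python3 - <<'E'
from station import vision; from h import *
a=vision.get_image("top")["image"][150:230,250:350]; b=vision.get_image("scene")["image"][140:240,255:355]
cv2.imwrite("pics/a1.png",np.hstack([cv2.resize(a,(400,320),interpolation=2),cv2.resize(b,(400,400),interpolation=2)[:320]]))
E
```

```text
t 2.9 pos [0.5424 0.0099 0.1372] turn -0.0051 shift after turn mm [-0.4 -4.  19.6] tilt [-0.0005 -0.0005] F [ 0.3  -0.37  0.41] T [-0.01 -0.02 -0.  ] 0.0726
```

View pics/a1.png

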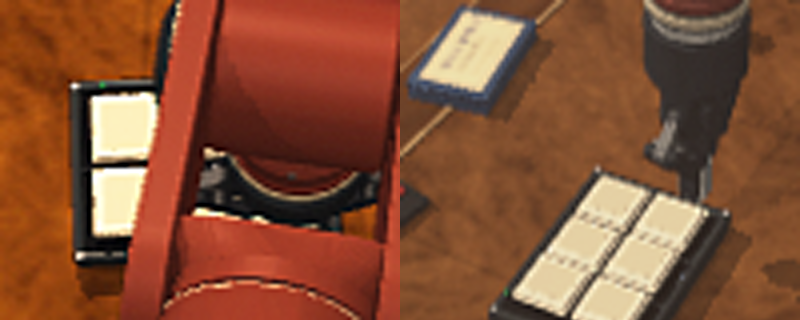

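Emit:
{"name": "drive_tool", "arguments": {
  "rows": [
    [[0,-0.004,0.013],-0.005],
    [[0,0,0.0125],0],
    [[0,0,0],0],
    [[0,0,0],0],
    [[0,0,0],0]
  ]
}}

```text
t: 3.5
tool_pos: [0.5425, 0.0143, 0.1115]
tool_rot: [3.14, 0.111, 0.0]
contact_force: [0.6, 0.8, 0.4]
opening: -0.0
grip_force: 0.0
```

Emit:
{"name": "drive_tool", "arguments": {
  "rows": [
    [[0,0,0.0005],0],
    [[0,0,0],0]
  ]
}}

```text
t: 3.7
tool_pos: [0.5426, 0.0144, 0.1113]
tool_rot: [3.14, 0.111, 0.001]
contact_force: [1.1, 0.7, 0.0]
opening: -0.0002
grip_force: 0.0
```

Emit:
{"name": "drive_tool", "arguments": {
  "rows": [
    [[0,0,0.0005],0],
    [[0,0,0],0]
  ]
}}

```text
t: 3.9
tool_pos: [0.5424, 0.0144, 0.1105]
tool_rot: [3.14, 0.111, 0.0]
contact_force: [-0.3, 0.6, -0.2]
opening: -0.0005
grip_force: 0.0
```

Emit:
{"name": "drive_tool", "arguments": {
  "rows": [
    [[0,0,0.0005],0],
    [[0,0,0],0]
  ]
}}

```text
t: 4.1
tool_pos: [0.5423, 0.0144, 0.1098]
tool_rot: [-3.14, -0.111, 0.0]
contact_force: [-0.5, -0.4, -0.2]
opening: 0.0002
grip_force: 0.0
```

Emit:
{"name": "drive_tool", "arguments": {
  "rows": [
    [[0,0,0.0005],0],
    [[0,0,0],0]
  ]
}}

```text
t: 4.3
tool_pos: [0.5423, 0.0144, 0.1093]
tool_rot: [-3.14, -0.111, 0.0]
contact_force: [0.4, -0.6, 0.5]
opening: 0.0001
grip_force: 0.0
```

```bash
python3 plan.py -45 -50 35
```

```text
t 4.3 pos [0.5423 0.0144 0.1093] turn -0.0012 shift after turn mm [-0.6  0.5  1.7] tilt [-0.0002  0.    ] F [ 0.37 -0.57  0.5 ] T [-0.03  0.02 -0.03] 0.0726
```

Emit:
{"name": "drive_tool", "arguments": {
  "rows": [
    [[0,0,0.0005],0],
    [[0,0,0],0]
  ]
}}

```text
t: 4.5
tool_pos: [0.5423, 0.0144, 0.1088]
tool_rot: [-3.14, -0.111, 0.0]
contact_force: [-0.2, 0.1, -0.1]
opening: 0.0002
grip_force: 0.0
```

Emit:
{"name": "drive_tool", "arguments": {
  "rows": [
    [[0,0,0.0005],0],
    [[0,0,0],0]
  ]
}}

```text
t: 4.7
tool_pos: [0.5423, 0.0144, 0.1083]
tool_rot: [3.14, 0.111, -0.0]
contact_force: [0.7, -0.8, -0.2]
opening: -0.0001
grip_force: 0.0
```

Emit:
{"name": "drive_tool", "arguments": {
  "rows": [
    [[0,0,0.0005],0],
    [[0,0,0],0]
  ]
}}

```text
t: 4.9
tool_pos: [0.5423, 0.0144, 0.1078]
tool_rot: [-3.14, -0.111, 0.0]
contact_force: [-0.2, -0.2, -0.8]
opening: -0.0001
grip_force: 0.0
```

Emit:
{"name": "drive_tool", "arguments": {
  "rows": [
    [[0,0,0.0005],0],
    [[0,0,0],0]
  ]
}}

```text
t: 5.1
tool_pos: [0.5423, 0.0144, 0.1073]
tool_rot: [-3.14, -0.111, 0.0]
contact_force: [0.0, -0.3, -0.2]
opening: 0.0001
grip_force: 0.0
```

Emit:
{"name": "drive_tool", "arguments": {
  "rows": [
    [[0,0,0.0005],0],
    [[0,0,0],0]
  ]
}}

```text
t: 5.3
tool_pos: [0.5423, 0.0144, 0.1068]
tool_rot: [-3.14, -0.111, 0.0]
contact_force: [0.1, -0.1, 0.7]
opening: -0.0
grip_force: 0.0
```

Emit:
{"name": "drive_tool", "arguments": {
  "rows": [
    [[0,0,0.0005],0],
    [[0,0,0],0]
  ]
}}

```text
t: 5.5
tool_pos: [0.5424, 0.0144, 0.1064]
tool_rot: [3.14, 0.111, -0.0]
contact_force: [-0.3, 0.1, 0.6]
opening: 0.0002
grip_force: 0.2
```

Emit:
{"name": "drive_tool", "arguments": {
  "rows": [
    [[0,0,0.0005],0],
    [[0,0,0],0]
  ]
}}

```text
t: 5.7
tool_pos: [0.5423, 0.0144, 0.1061]
tool_rot: [3.14, 0.111, -0.0]
contact_force: [-2.6, 0.1, 2.9]
opening: 0.0002
grip_force: 1.2
```

Emit:
{"name": "drive_tool", "arguments": {
  "rows": [
    [[0,0,0.0005],0],
    [[0,0,0],0]
  ]
}}

```text
t: 5.9
tool_pos: [0.5423, 0.0144, 0.1057]
tool_rot: [3.14, 0.111, -0.001]
contact_force: [-2.3, -0.6, 4.8]
opening: -0.0002
grip_force: 2.5
```

Emit:
{"name": "drive_tool", "arguments": {
  "rows": [
    [[0,0,0.0005],0],
    [[0,0,0],0]
  ]
}}

```text
t: 6.1
tool_pos: [0.5423, 0.0144, 0.1052]
tool_rot: [3.14, 0.111, -0.001]
contact_force: [-4.0, 0.8, 5.4]
opening: 0.0001
grip_force: 2.7
```

```bash
python3 plan.py -45 -50 35
```

```text
t 6.1 pos [0.5423 0.0144 0.1052] turn -0.0012 shift after turn mm [-0.6  0.5 -2.4] tilt [-0.0004 -0.    ] F [-3.96  0.78  5.39] T [ 0.01  0.47 -0.03] 0.0726
```

Emit:
{"name": "drive_tool", "arguments": {
  "rows": [
    [[0,0,-0.006],0],
    [[0,-0.025,0],0],
    [[0,-0.025,0],0],
    [[0,0,0],0],
    [[0,0,0.001],0],
    [[0,0,0],0],
    [[0,0,0],0]
  ]
}}

```text
t: 6.8
tool_pos: [0.5389, 0.0636, 0.1098]
tool_rot: [3.14, 0.11, 0.0]
contact_force: [-0.1, 0.2, 0.5]
opening: -0.0003
grip_force: 0.0
```

```bash
python3 plan.py -45 0 35
```

```text
t 6.8 pos [0.5389 0.0636 0.1098] turn -0.0021 shift after turn mm [-0.8 -0.3  2.2] tilt [ 0.     -0.0002] F [-0.07  0.21  0.47] T [-0.04  0.04  0.  ] 0.0726
```

Emit:
{"name": "drive_tool", "arguments": {
  "rows": [
    [[0,0,0.0005],0],
    [[0,0,0],0]
  ]
}}

```text
t: 7.0
tool_pos: [0.5388, 0.0638, 0.1093]
tool_rot: [3.14, 0.11, -0.0]
contact_force: [-0.0, -0.1, -0.5]
opening: -0.0001
grip_force: 0.0
```

Emit:
{"name": "drive_tool", "arguments": {
  "rows": [
    [[0,0,0.0005],0],
    [[0,0,0],0]
  ]
}}

```text
t: 7.2
tool_pos: [0.5388, 0.0642, 0.1088]
tool_rot: [-3.14, -0.111, 0.0]
contact_force: [0.3, 0.4, 0.2]
opening: -0.0003
grip_force: 0.0
```

Emit:
{"name": "drive_tool", "arguments": {
  "rows": [
    [[0,0,0.0005],0],
    [[0,0,0],0]
  ]
}}

```text
t: 7.4
tool_pos: [0.5387, 0.0643, 0.1083]
tool_rot: [-3.14, -0.111, 0.0]
contact_force: [-0.3, -0.5, -0.2]
opening: 0.0003
grip_force: 0.0
```

Emit:
{"name": "drive_tool", "arguments": {
  "rows": [
    [[0,0,0.0005],0],
    [[0,0,0],0]
  ]
}}

```text
t: 7.6
tool_pos: [0.5388, 0.0643, 0.1078]
tool_rot: [-3.14, -0.111, 0.0]
contact_force: [0.2, 0.2, 0.3]
opening: -0.0001
grip_force: 0.0
```

Emit:
{"name": "drive_tool", "arguments": {
  "rows": [
    [[0,0,0.0005],0],
    [[0,0,0],0]
  ]
}}

```text
t: 7.8
tool_pos: [0.5388, 0.0643, 0.1073]
tool_rot: [-3.14, -0.111, 0.0]
contact_force: [0.8, 0.1, 0.2]
opening: -0.0002
grip_force: 0.0
```

Emit:
{"name": "drive_tool", "arguments": {
  "rows": [
    [[0,0,0.0005],0],
    [[0,0,0],0]
  ]
}}

```text
t: 8.0
tool_pos: [0.5388, 0.0643, 0.107]
tool_rot: [-3.14, -0.111, 0.0]
contact_force: [-1.0, -0.8, 1.4]
opening: -0.0004
grip_force: 0.8
```

Emit:
{"name": "drive_tool", "arguments": {
  "rows": [
    [[0,0,0.0005],0],
    [[0,0,0],0]
  ]
}}

```text
t: 8.2
tool_pos: [0.5388, 0.0643, 0.1067]
tool_rot: [-3.14, -0.111, 0.001]
contact_force: [-2.2, 0.6, 4.8]
opening: 0.0003
grip_force: 2.2
```

Emit:
{"name": "drive_tool", "arguments": {
  "rows": [
    [[0,0,0.0005],0],
    [[0,0,0],0]
  ]
}}

```text
t: 8.4
tool_pos: [0.5387, 0.0643, 0.1061]
tool_rot: [-3.14, -0.111, 0.001]
contact_force: [-3.5, -0.4, 5.3]
opening: 0.0
grip_force: 2.7
```

Emit:
{"name": "drive_tool", "arguments": {
  "rows": [
    [[0,0,0.0005],0],
    [[0,0,0],0]
  ]
}}

```text
t: 8.6
tool_pos: [0.5387, 0.0643, 0.1056]
tool_rot: [3.14, 0.111, -0.001]
contact_force: [-3.6, -0.6, 6.6]
opening: 0.0001
grip_force: 2.9
```

Sound. Next: near row, y=+50.

Emit:
{"name": "drive_tool", "arguments": {
  "rows": [
    [[0,0,-0.006],0],
    [[0,-0.025,0],0],
    [[0,-0.025,0],0],
    [[0,0,0],0],
    [[0,0,0.001],0],
    [[0,0,0],0],
    [[0,0,0],0]
  ]
}}

```text
t: 9.3
tool_pos: [0.5353, 0.1134, 0.1103]
tool_rot: [3.14, 0.11, -0.0]
contact_force: [1.2, -0.5, -0.4]
opening: 0.0002
grip_force: 0.0
```

Emit:
{"name": "drive_tool", "arguments": {
  "rows": [
    [[0,0,0.0005],0],
    [[0,0,0.0005],0],
    [[0,0,0],0],
    [[0,0,0],0]
  ]
}}

```text
t: 9.7
tool_pos: [0.5353, 0.114, 0.1094]
tool_rot: [3.14, 0.111, -0.0]
contact_force: [-0.0, -0.0, -0.5]
opening: -0.0001
grip_force: 0.0
```

Emit:
{"name": "drive_tool", "arguments": {
  "rows": [
    [[0,0,0.0005],0],
    [[0,0,0],0]
  ]
}}

```text
t: 9.9
tool_pos: [0.5352, 0.1142, 0.1089]
tool_rot: [-3.14, -0.111, 0.0]
contact_force: [-0.5, -0.0, 1.1]
opening: 0.0001
grip_force: 0.0
```

Emit:
{"name": "drive_tool", "arguments": {
  "rows": [
    [[0,0,0.0005],0],
    [[0,0,0],0]
  ]
}}

```text
t: 10.1
tool_pos: [0.5352, 0.1142, 0.1083]
tool_rot: [-3.14, -0.111, 0.0]
contact_force: [0.6, -0.1, -0.8]
opening: 0.0001
grip_force: 0.0
```

Emit:
{"name": "drive_tool", "arguments": {
  "rows": [
    [[0,0,0.0005],0],
    [[0,0,0],0]
  ]
}}

```text
t: 10.3
tool_pos: [0.5353, 0.1142, 0.1078]
tool_rot: [3.14, 0.111, -0.0]
contact_force: [0.7, -0.4, -0.5]
opening: -0.0001
grip_force: 0.1
```

Emit:
{"name": "drive_tool", "arguments": {
  "rows": [
    [[0,0,0.0005],0],
    [[0,0,0],0]
  ]
}}

```text
t: 10.5
tool_pos: [0.5352, 0.1142, 0.1075]
tool_rot: [-3.14, -0.111, 0.0]
contact_force: [-2.2, -0.2, 2.1]
opening: 0.0001
grip_force: 0.9
```

```bash
python3 plan.py -45 50 35
```

```text
t 10.5 pos [0.5352 0.1142 0.1075] turn -0.0012 shift after turn mm [-0.8  0.5 -0.1] tilt [-0.0003  0.    ] F [-2.16 -0.16  2.09] T [ 0.01  0.18 -0.02] 0.0726
```

Emit:
{"name": "drive_tool", "arguments": {
  "rows": [
    [[0,0,0.0005],0],
    [[0,0,0],0]
  ]
}}

```text
t: 10.7
tool_pos: [0.5352, 0.1142, 0.1073]
tool_rot: [-3.14, -0.111, 0.001]
contact_force: [-3.6, -1.0, 4.8]
opening: -0.0001
grip_force: 2.4
```

Emit:
{"name": "drive_tool", "arguments": {
  "rows": [
    [[0,0,-0.0055],0],
    [[0,0,0],0],
    [[0.03,0,0],0],
    [[0.03,0,0],0],
    [[0.03,0,0],0],
    [[0,0,0],0],
    [[0,0,0.001],0],
    [[0,0,0],0],
    [[0,0,0],0]
  ]
}}

```text
t: 11.6
tool_pos: [0.6239, 0.1205, 0.111]
tool_rot: [3.14, 0.111, -0.002]
contact_force: [-0.3, -0.4, 0.3]
opening: 0.0001
grip_force: 0.0
```

```bash
python3 plan.py 45 50 35
```

```text
t 11.6 pos [0.6239 0.1205 0.111 ] turn -0.0011 shift after turn mm [0.3 0.5 3.4] tilt [-0.0011 -0.0001] F [-0.33 -0.37  0.31] T [0.02 0.02 0.03] 0.0726
```

Emit:
{"name": "drive_tool", "arguments": {
  "rows": [
    [[0,0,0.001],0],
    [[0,0,0.001],0],
    [[0,0,0],0],
    [[0,0,0],0]
  ]
}}

```text
t: 12.0
tool_pos: [0.6249, 0.1205, 0.1094]
tool_rot: [3.14, 0.111, -0.0]
contact_force: [0.1, -0.5, -0.4]
opening: 0.0002
grip_force: 0.0
```

Emit:
{"name": "drive_tool", "arguments": {
  "rows": [
    [[0,0,0.0005],0],
    [[0,0,0],0]
  ]
}}

```text
t: 12.2
tool_pos: [0.6251, 0.1205, 0.1089]
tool_rot: [-3.14, -0.111, 0.0]
contact_force: [-0.1, 0.3, -0.0]
opening: -0.0
grip_force: 0.0
```

Emit:
{"name": "drive_tool", "arguments": {
  "rows": [
    [[0,0,0.0005],0],
    [[0,0,0],0]
  ]
}}

```text
t: 12.4
tool_pos: [0.625, 0.1205, 0.1083]
tool_rot: [-3.14, -0.111, 0.0]
contact_force: [0.1, -0.1, 0.3]
opening: -0.0002
grip_force: 0.0
```

Emit:
{"name": "drive_tool", "arguments": {
  "rows": [
    [[0,0,0.0005],0],
    [[0,0,0],0]
  ]
}}

```text
t: 12.6
tool_pos: [0.6251, 0.1205, 0.1079]
tool_rot: [-3.14, -0.111, -0.0]
contact_force: [0.7, 0.3, 0.6]
opening: 0.0001
grip_force: 0.1
```

Emit:
{"name": "drive_tool", "arguments": {
  "rows": [
    [[0,0,0.0005],0],
    [[0,0,0],0]
  ]
}}

```text
t: 12.8
tool_pos: [0.6251, 0.1205, 0.1074]
tool_rot: [-3.14, -0.111, -0.0]
contact_force: [0.2, -0.3, 0.3]
opening: 0.0003
grip_force: 0.2
```

Emit:
{"name": "drive_tool", "arguments": {
  "rows": [
    [[0,0,0.0005],0],
    [[0,0,0],0]
  ]
}}

```text
t: 13.0
tool_pos: [0.6252, 0.1205, 0.107]
tool_rot: [-3.14, -0.111, -0.001]
contact_force: [1.3, 0.0, 1.0]
opening: 0.0001
grip_force: 0.3
```

Emit:
{"name": "drive_tool", "arguments": {
  "rows": [
    [[0,0,0.0005],0],
    [[0,0,0],0]
  ]
}}

```text
t: 13.2
tool_pos: [0.6252, 0.1205, 0.1065]
tool_rot: [-3.14, -0.111, -0.001]
contact_force: [1.8, -0.3, 1.0]
opening: 0.0002
grip_force: 0.5
```

Emit:
{"name": "drive_tool", "arguments": {
  "rows": [
    [[0,0,0.0005],0],
    [[0,0,0],0]
  ]
}}

```text
t: 13.4
tool_pos: [0.6253, 0.1205, 0.1061]
tool_rot: [-3.14, -0.111, -0.001]
contact_force: [0.3, -0.3, 1.3]
opening: -0.0001
grip_force: 0.7
```

Emit:
{"name": "drive_tool", "arguments": {
  "rows": [
    [[0,0,-0.003],0],
    [[0,0,-0.003],0],
    [[-0.01,0,0],0],
    [[-0.01,0,0],0],
    [[0,0,0],0],
    [[0,0,0],0],
    [[0,0,0],0]
  ]
}}

```text
t: 14.1
tool_pos: [0.6051, 0.1191, 0.112]
tool_rot: [-3.14, -0.111, -0.0]
contact_force: [0.1, -0.1, 0.7]
opening: 0.0003
grip_force: 0.0
```

```bash
python3 plan.py 25 50.5 35
```

```text
t 14.1 pos [0.6051 0.1191 0.112 ] turn -0.0012 shift after turn mm [-0.8 -0.1  4.4] tilt [0.0002 0.    ] F [ 0.07 -0.1   0.74] T [-0.03  0.02  0.02] 0.0726
```

Emit:
{"name": "drive_tool", "arguments": {
  "rows": [
    [[-0.0008,0,0.002],0],
    [[0,0,0.0015],0],
    [[0,0,0],0],
    [[0,0,0],0]
  ]
}}

```text
t: 14.5
tool_pos: [0.6044, 0.1191, 0.1083]
tool_rot: [3.14, 0.111, -0.0]
contact_force: [-0.4, -0.2, 0.2]
opening: -0.0002
grip_force: 0.2
```

Emit:
{"name": "drive_tool", "arguments": {
  "rows": [
    [[0,0,0.0005],0],
    [[0,0,0.0005],0],
    [[0,0,0],0]
  ]
}}

```text
t: 14.8
tool_pos: [0.6045, 0.1191, 0.108]
tool_rot: [3.14, 0.111, 0.0]
contact_force: [-2.3, -0.8, 5.9]
opening: 0.0
grip_force: 2.5
```

Emit:
{"name": "drive_tool", "arguments": {
  "rows": [
    [[0,0,0.0005],0],
    [[0,0,0],0]
  ]
}}

```text
t: 15.0
tool_pos: [0.6044, 0.1191, 0.1074]
tool_rot: [-3.14, -0.111, -0.0]
contact_force: [-1.8, -1.0, 4.5]
opening: -0.0001
grip_force: 2.7
```

Emit:
{"name": "drive_tool", "arguments": {
  "rows": [
    [[0,0,0.0005],0],
    [[0,0,0],0]
  ]
}}

```text
t: 15.2
tool_pos: [0.6045, 0.1191, 0.107]
tool_rot: [3.14, 0.111, 0.0]
contact_force: [-2.3, -0.0, 6.0]
opening: -0.0002
grip_force: 2.9
```

```bash
python3 plan.py 25 50.5 35
```

```text
t 15.2 pos [0.6045 0.1191 0.107 ] turn -0.0012 shift after turn mm [-0.2 -0.1 -0.6] tilt [ 0.0002 -0.    ] F [-2.31 -0.04  6.  ] T [-0.06  0.46  0.  ] 0.0726
```

Emit:
{"name": "drive_tool", "arguments": {
  "rows": [
    [[0,0,0.0005],0],
    [[0,0,0.0005],0],
    [[0,0,0],0]
  ]
}}

```text
t: 15.5
tool_pos: [0.6044, 0.1191, 0.1061]
tool_rot: [-3.14, -0.111, -0.0]
contact_force: [-2.7, -0.8, 5.4]
opening: -0.0002
grip_force: 3.2
```

Emit:
{"name": "drive_tool", "arguments": {
  "rows": [
    [[0,0,0.0005],0],
    [[0,0,0.0005],0],
    [[0,0,0],0]
  ]
}}

```text
t: 15.8
tool_pos: [0.6045, 0.1191, 0.1053]
tool_rot: [-3.14, -0.111, -0.0]
contact_force: [-3.6, -1.0, 6.8]
opening: 0.0001
grip_force: 3.6
```

Emit:
{"name": "drive_tool", "arguments": {
  "rows": [
    [[0,0,0.0005],0],
    [[0,0,0],0],
    [[0,0,0],0]
  ]
}}

```text
t: 16.1
tool_pos: [0.6045, 0.1191, 0.1049]
tool_rot: [-3.14, -0.111, -0.0]
contact_force: [-2.9, 0.3, 7.7]
opening: -0.0001
grip_force: 3.7
```

Emit:
{"name": "drive_tool", "arguments": {
  "rows": [
    [[0,0,0.0005],0],
    [[0,0,0],0],
    [[0,0,0],0]
  ]
}}

```text
t: 16.4
tool_pos: [0.6045, 0.1191, 0.1044]
tool_rot: [3.14, 0.111, 0.0]
contact_force: [-3.6, 0.9, 7.5]
opening: -0.0
grip_force: 3.9
```

```bash
python3 plan.py 25 50.5 35
```

```text
t 16.4 pos [0.6045 0.1191 0.1044] turn -0.0011 shift after turn mm [-0.2 -0.1 -3.2] tilt [ 0.0001 -0.    ] F [-3.63  0.86  7.51] T [-0.06  0.67  0.01] 0.0726
```

Emit:
{"name": "drive_tool", "arguments": {
  "rows": [
    [[-0.0003,0,0],0],
    [[0,0,0],0],
    [[0,0,0],0]
  ]
}}

```text
t: 16.7
tool_pos: [0.6044, 0.1191, 0.1046]
tool_rot: [3.14, 0.111, 0.001]
contact_force: [-2.6, -0.2, 8.7]
opening: 0.0001
grip_force: 3.8
```

Emit:
{"name": "drive_tool", "arguments": {
  "rows": [
    [[0,0,0.0005],0],
    [[0,0,0],0],
    [[0,0,0],0]
  ]
}}

```text
t: 17.0
tool_pos: [0.6044, 0.1191, 0.1042]
tool_rot: [-3.14, -0.111, -0.001]
contact_force: [-2.7, 0.1, 7.7]
opening: -0.0
grip_force: 4.0
```

```bash
python3 plan.py 25 50.5 35
```

```text
t 17.0 pos [0.6044 0.1191 0.1042] turn -0.0011 shift after turn mm [-0.1 -0.1 -3.4] tilt [0.0007 0.    ] F [-2.72  0.1   7.72] T [-0.04  0.55  0.01] 0.0726
```

Emit:
{"name": "drive_tool", "arguments": {
  "rows": [
    [[0,0,0.0005],0],
    [[0,0,0],0],
    [[0,0,0],0]
  ]
}}

```text
t: 17.3
tool_pos: [0.6045, 0.1191, 0.1041]
tool_rot: [3.14, 0.111, 0.001]
contact_force: [-4.2, 0.2, 10.5]
opening: 0.0
grip_force: 5.1
```

Emit:
{"name": "drive_tool", "arguments": {
  "rows": [
    [[0,0,0.0005],0],
    [[0,0,0],0],
    [[0,0,0],0]
  ]
}}

```text
t: 17.6
tool_pos: [0.6046, 0.1191, 0.1041]
tool_rot: [3.14, 0.111, 0.001]
contact_force: [-5.5, -0.2, 12.4]
opening: 0.0001
grip_force: 6.2
```

Emit:
{"name": "drive_tool", "arguments": {
  "rows": [
    [[0,0,0.0005],0],
    [[0,0,0],0],
    [[0,0,0],0]
  ]
}}

```text
t: 17.9
tool_pos: [0.6046, 0.1191, 0.1037]
tool_rot: [3.14, 0.111, 0.001]
contact_force: [-6.3, -0.3, 13.4]
opening: 0.0003
grip_force: 6.6
```

```bash
python3 plan.py 25 50.5 35
```

```text
t 17.9 pos [0.6046 0.1191 0.1037] turn -0.0011 shift after turn mm [-0.3 -0.1 -3.9] tilt [ 0.0005 -0.    ] F [-6.25 -0.28 13.44] T [-0.12  1.04  0.03] 0.0726
```

Emit:
{"name": "drive_tool", "arguments": {
  "rows": [
    [[-0.0002,0,0.0005],0],
    [[0,0,0],0],
    [[0,0,0],0]
  ]
}}

```text
t: 18.2
tool_pos: [0.6045, 0.1191, 0.1033]
tool_rot: [3.14, 0.111, 0.001]
contact_force: [-5.5, -1.2, 13.3]
opening: -0.0
grip_force: 6.6
```

Emit:
{"name": "drive_tool", "arguments": {
  "rows": [
    [[-0.0002,0,0.0005],0],
    [[0,0,0],0],
    [[0,0,0],0]
  ]
}}

```text
t: 18.5
tool_pos: [0.6045, 0.1191, 0.1029]
tool_rot: [3.14, 0.111, 0.002]
contact_force: [-4.4, -0.5, 13.2]
opening: 0.0003
grip_force: 6.7
```

Emit:
{"name": "drive_tool", "arguments": {
  "rows": [
    [[0,0,0.0005],0],
    [[0,0,0],0],
    [[0,0,0],0]
  ]
}}

```text
t: 18.8
tool_pos: [0.6045, 0.1191, 0.1024]
tool_rot: [3.14, 0.111, 0.002]
contact_force: [-5.1, -1.1, 13.3]
opening: 0.0002
grip_force: 6.7
```

Emit:
{"name": "drive_tool", "arguments": {
  "rows": [
    [[0,0,0.0005],0],
    [[0,0,0],0],
    [[0,0,0],0]
  ]
}}

```text
t: 19.1
tool_pos: [0.6045, 0.1191, 0.102]
tool_rot: [3.14, 0.111, 0.002]
contact_force: [-6.1, -0.4, 13.9]
opening: -0.0005
grip_force: 6.7
```

```bash
python3 plan.py 25 50.5 35
```

```text
t 19.1 pos [0.6045 0.1191 0.102 ] turn -0.001 shift after turn mm [-0.2 -0.1 -5.6] tilt [0.0014 0.    ] F [-6.1  -0.41 13.85] T [-0.1   0.98 -0.05] 0.0726
```

Sliding home as described (≈2.1 mm so far). Press on to about 20 N.

Emit:
{"name": "drive_tool", "arguments": {
  "rows": [
    [[0,0,0.0005],0],
    [[0,0,0],0],
    [[0,0,0],0]
  ]
}}

```text
t: 19.4
tool_pos: [0.6045, 0.1191, 0.1018]
tool_rot: [3.14, 0.111, 0.002]
contact_force: [-6.8, -0.3, 16.1]
opening: 0.0001
grip_force: 7.6
```

Emit:
{"name": "drive_tool", "arguments": {
  "rows": [
    [[0,0,0.0005],0],
    [[0,0,0],0],
    [[0,0,0],0]
  ]
}}

```text
t: 19.7
tool_pos: [0.6046, 0.1191, 0.1017]
tool_rot: [3.14, 0.111, 0.002]
contact_force: [-8.4, -1.0, 18.1]
opening: -0.0003
grip_force: 8.8
```

Emit:
{"name": "drive_tool", "arguments": {
  "rows": [
    [[0,0,0.0005],0],
    [[0,0,0],0],
    [[0,0,0],0]
  ]
}}

```text
t: 20.0
tool_pos: [0.6046, 0.1191, 0.1017]
tool_rot: [3.139, 0.112, 0.002]
contact_force: [-8.5, -1.4, 20.4]
opening: -0.0
grip_force: 9.9
```

Emit:
{"name": "drive_tool", "arguments": {
  "rows": [
    [[0,0,0.0005],0],
    [[0,0,0],0],
    [[0,0,0],0]
  ]
}}

```text
t: 20.3
tool_pos: [0.6047, 0.1192, 0.1017]
tool_rot: [3.139, 0.112, 0.001]
contact_force: [-10.9, -0.7, 22.0]
opening: 0.0001
grip_force: 11.0
```

Emit:
{"name": "drive_tool", "arguments": {
  "rows": [
    [[0,0,-0.002],0],
    [[0,0,-0.002],0],
    [[0,0,-0.001],0],
    [[0,0,0],0],
    [[0,0,0],0]
  ]
}}

```text
t: 20.8
tool_pos: [0.6043, 0.1191, 0.1036]
tool_rot: [-3.14, -0.111, -0.003]
contact_force: [-2.9, -0.8, 6.2]
opening: -0.0
grip_force: 3.3
```

Emit:
{"name": "drive_tool", "arguments": {
  "rows": [
    [[0,0,-0.0005],0],
    [[0,0,0],0],
    [[0,0,0],0]
  ]
}}

```text
t: 21.1
tool_pos: [0.6043, 0.1191, 0.1041]
tool_rot: [-3.14, -0.111, -0.003]
contact_force: [-1.6, 0.6, 6.1]
opening: 0.0001
grip_force: 3.2
```

Emit:
{"name": "drive_tool", "arguments": {
  "rows": [
    [[0,0,-0.0005],0],
    [[0,0,0],0],
    [[0,0,0],0]
  ]
}}

```text
t: 21.4
tool_pos: [0.6043, 0.1191, 0.1045]
tool_rot: [-3.14, -0.111, -0.003]
contact_force: [-0.8, 0.5, 6.0]
opening: 0.0001
grip_force: 3.0
```

Emit:
{"name": "drive_tool", "arguments": {
  "rows": [
    [[0,0,-0.003],0],
    [[0,0,0],0],
    [[0.01,0,0],0],
    [[0.01,0,0],0],
    [[0,0,0],0],
    [[0,0,0],0]
  ]
}}

```text
t: 22.0
tool_pos: [0.6239, 0.1204, 0.1059]
tool_rot: [-3.14, -0.111, 0.0]
contact_force: [-0.1, 0.7, 0.9]
opening: -0.0001
grip_force: 0.1
```

```bash
python3 plan.py 45 50 35
```

```text
t 22.0 pos [0.6239 0.1204 0.1059] turn -0.0013 shift after turn mm [ 0.4  0.3 -1.7] tilt [-0.0002  0.    ] F [-0.05  0.73  0.94] T [ 0.02 -0.04 -0.03] 0.0726
```

Emit:
{"name": "drive_tool", "arguments": {
  "rows": [
    [[0,0,0.0005],0],
    [[0,0,0],0]
  ]
}}

```text
t: 22.2
tool_pos: [0.6236, 0.1204, 0.1059]
tool_rot: [3.14, 0.111, 0.0]
contact_force: [-0.3, 0.7, 1.2]
opening: 0.0002
grip_force: 0.3
```

Emit:
{"name": "drive_tool", "arguments": {
  "rows": [
    [[0,0,-0.01],0],
    [[0,0,-0.02],0],
    [[0,0,-0.03],0],
    [[0,0,-0.03],0],
    [[0,0,-0.03],0],
    [[-0.03,0,-0.03],0],
    [[-0.04,0.03,0],0],
    [[-0.04,0.04,0],0],
    [[-0.04,0.04,0],0],
    [[-0.04,0.04,0],0]
  ]
}}

```text
t: 23.2
tool_pos: [0.4558, -0.0285, 0.2564]
tool_rot: [3.139, 0.113, 0.001]
contact_force: [0.8, -0.8, 0.6]
opening: -0.0001
grip_force: 0.0
```

Emit:
{"name": "drive_tool", "arguments": {
  "rows": [
    [[0,0.04,0],0],
    [[0,0.04,0],0],
    [[0,0.04,0],0],
    [[0,0.04,0],0],
    [[0,0.04,0],0],
    [[0,0,0],0],
    [[0,0,0],0],
    [[0,0,0],0]
  ]
}}

```text
t: 24.0
tool_pos: [0.4715, -0.2263, 0.256]
tool_rot: [-3.139, -0.112, 0.0]
contact_force: [-0.3, -0.4, -0.4]
opening: 0.0002
grip_force: 0.0
```

```bash
python3 - <<'E'
from station import vision; from h import *
a=vision.get_image("top")["image"][150:230,250:350]; b=vision.get_image("scene")["image"][155:255,255:355]
cv2.imwrite("pics/a2.png",np.hstack([cv2.resize(a,(400,320),interpolation=2),cv2.resize(b,(400,400),interpolation=2)[:320]]))
E
```

```text
(no output)
```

View pics/a2.png

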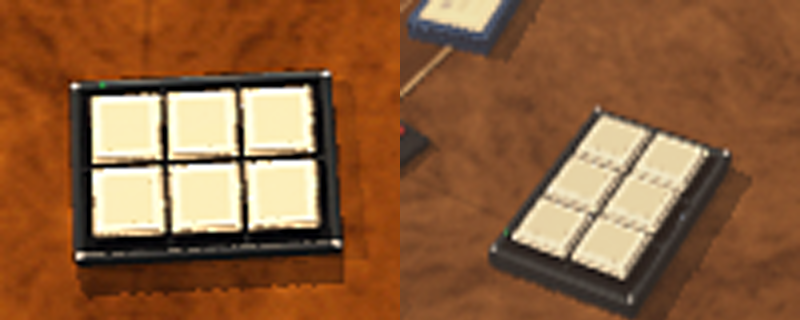

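The picture shows all six keys up and level, and the pad unmoved. The far-left cap, at (125,125) in the left half, sits straight.

```bash
python3 -c "
from station import ctrl
print(ctrl.finish_job())"
```

```text
the job is handed in; nothing more can be done
None
```

The loose cap was the far-row key at pad y +50: it rocked about 2 mm under roughly 1 N, so I pressed it on its middle to 22 N, it slid about 2.3 mm to a hard stop and sprang back up about 2.2 mm lower; my light edge re-check was too brief to prove on its own that it no longer rocks, and the job is handed in.

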